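Step the microscope light up by four clicks

TASK

On the cream microscope-light control box (silver dial, orange button), push the orange peg of the dial round with a fingertip to turn the dial exactly four clicks clockwise as seen from above, without ever going on to a fifth click or turning it back past its starting click; then press the box's orange button fully down and let it come up again. Use a gentle touch, do not lift the box or push it out of place, do not press the orange button before the four clicks are done, and leave the dial and button of the grey box and all the other things alone.

Things in the scene. Friction and masses are not known exactly. Their poses are not given: they have to be found in the camera images.
- light_box: Cream control box of the microscope light with mauve-grey ends, loose on four rubber feet, about 2 kg, 160 (x) x 210 (y) x 55 mm high. Origin: centre of its underside on the table; z up. In the box's own frame its flat top is at z = 55 mm, the dial axis (vertical) at x 0, y +40 mm and the button at x 0, y -65 mm. Twelve dark ticks around the dial are 30 degrees (one click) apart.
- light_dial (a joint): Turn of the silver dial in rad: 0 at the start, growing clockwise seen from above. Spring click-stops every 0.5236 rad (30 degrees): four clicks = 2.094. Between stops it resists with up to about 0.1 to 0.15 N m (3 to 4.5 N at the peg), then half way it jumps on by itself to the next stop and away from the finger. It turns from -1.7 to 4.3.
- light_dial_center (a point): Silver dial, disc of 90 mm diameter and 12 mm thick on the box's top: centre of the flat top face of the dial's disc on its vertical axis, 69 mm above the table; its axes turn with the dial, x pointing to the peg.
- light_dial_peg (a point): Top centre of the orange upright peg of the silver dial: round, 12 mm diameter, 22 mm high above the disc's face (top 91 mm above the table), 34 mm from the dial's axis. At the start it lies 120 degrees counter-clockwise (from above) of the box's x axis, and the four clicks bring it to point along the box's x axis. An orange line on the disc leads to it.
- light_button (a joint): Press of the orange button in m: 0 up, 0.006 fully down; a spring, 5 N when fully down, brings it back up.
- light_button_top (a point): Top centre of the orange round push button (28 mm diameter), 77 mm above the table when up, pressed straight down; it stands on a dark round housing on the light box's top.
- drive_box: Grey control box with black ends, black dial with white peg and blue button, not to be used: loose on four rubber feet, about 2 kg, 160 (x) x 210 (y) x 55 mm high. Origin: centre of its underside on the table; z up. In the box's own frame its flat top is at z = 55 mm, the dial axis (vertical) at x 0, y +40 mm and the button at x 0, y -65 mm.
- drive_dial (a joint): Turn of the grey box's black dial in rad, 0 at the start; leave it.
- drive_button (a joint): Press of the grey box's blue button in m, 0 up; leave it.
- setting_ring: Loose brass ring, outside 32 mm, hole 18 mm, 14 mm high, lying on the light box's top near its corner at +x, -y. Origin: centre of its underside. Leave it.
- eyepiece: Black eyepiece standing on its end between the boxes, 40 mm diameter, 60 mm high. Origin: centre of its underside. Leave it.
- gauge_block: Steel gauge block 60 x 30 x 12 mm lying between the boxes. Origin: centre of its underside. Leave it.
- cleaner: Clear bottle with a blue cap, 52 mm diameter, 130 mm high, at the back. Origin: centre of its underside. Leave it.
- lens_jar: Amber jar with a black lid, 56 mm diameter, 50 mm high, at the back. Origin: centre of its underside. Leave it.

How it is judged:
By the outcome, as a careful person would: the job done as asked, in the order asked, and still so for the second after the job is handed in, with the robot touching nothing.
It also fails if it takes over 64 s, if anything falls off the work surface, if the arm or the gripper's body presses on something with over 40 N, if the wrist force passes 120 N, or if a joint passes its speed limit or range.

ROBOT

A 7-joint arm with a two-finger parallel gripper is mounted at the origin on the work surface. World frame = base frame: x ahead of the robot, y to its left, z up, the work surface at z = 0. Lengths are in m, angles in degrees, forces in N, time in s.
With the tool pointing down it reaches from about 0.425 to 0.875 m from the base axis. Payload 4.7 kg.
Tool frame: the origin (TCP) lies on the centre line of the jaws, within the pads' length; the fingertips stand 8 mm ahead of it and the grasp point (between the pads) lies 11 mm behind it; z points along the fingers, y is the direction in which the jaws open and shut (so a half turn about z gives the same grasp; the last joint's range is limited). The gripper opens to 87 mm and grips with 3 to 60 N. Pads are 19 mm wide; open, the fingers measure 117 mm over their backs; the gripper's body (75 mm by 190 mm) begins 51 mm behind the grasp point.
Start: joints at [72.428, 18.392, -4.016, 83.108, 1.295, 78.541, -3.26], TCP at [0.205, -0.617, 0.231] pointing down, gripper open.
Joint ranges: [-163.93, 163.93], [-17.29, 119.83], [-79.2, 71.16], [3.27, 140.29], [-89.18, 269.18], [5.43, 117.66], [-154.24, 154.24]. Speed limits (degrees/s): [147.25, 147.25, 180, 180, 180, 180, 180].

INTERFACE

Orientations are given as [roll, pitch, yaw] about the fixed x, y, z axes, in that order (R = Rz(yaw) Ry(pitch) Rx(roll)).
In Python, from cell import status, vision, workorder gives the robot as it stands.
- The arm moves only by the tool step_arm, never from a script. Its argument "series" is a list of rows, each an object of numbers: "ax", "ay", "az": the turn, a rotation vector about the world's x, y, z in degrees; "x", "y", "z": the shift along the world's x, y, z in m; "claw": the opening in per cent of the stroke, from 0 (shut) to 100 (fully open). In form: [{"ax": .., "ay": .., "az": .., "x": .., "y": .., "z": .., "claw": ..}, ...]. A call has 1 to 12 rows; each row is the pose to reach, as a shift and turn from the pose commanded when the call began; what a row does not reach only later rows make up. A row lasts 1/10 s, in which the tool goes at most 50 mm and 8.59 degrees, less where a joint would pass 70% of its speed; a pose out of reach is approached as far as the arm can. A call with a gripper value outside its range is refused whole. The fingers move at their own pace and stop on an object; "squeeze" is the grip in N (left out, the last holds). Time passes only in rows, so rows that repeat a pose let the fingers close. It gives the time, the measured TCP pose, the force and the opening at its end, in the units of the state.
- status.get_obs(): the state, without advancing time (a new reading comes with each control period).
- vision.read_camera(name): name is "scene" or "top" or "wrist"; returns the picture (400x640x3 uint8, red, green, blue); there is no depth.
- vision.camera_params(name): a dict with "fovy" (degrees; the focal length in pixels is half the picture's height over the tangent of half this angle, whatever the lens; pixels are square), "cx", "cy" (the principal point, pixels), "eye" and "orientation" of the camera in the world; the wrist camera has in their place "tool_from_camera" (4x4, takes a point from camera to tool coordinates, whose origin is the TCP and whose axes are the flange's). Camera axes: x right, y down, z forward; pixel columns grow to the right and rows downward; lengths in m; the calibration is good to about 2 mm. A picture is of the moment at which its call begins: read the wrist's pose just before it. camera_params takes no time and is no camera call.
- workorder.sign_off(): hands the job in, once; it reports no verdict.
The state is a dict: "time_s": time; "qpos": joint angles; "joint_velocities": joint speeds; "effort": joint torques, N m; "tool_pos": TCP position; "tool_rot": TCP orientation; "force": force on the tool from outside, world axes, zero at the start; "wrist_torque": the same for the moment, N m; "grip_width": finger opening in m.
Only numpy, scipy, OpenCV 4.12 (cv2) and the standard library are available. Lean on these libraries where they do the work, as an engineer would, in place of code of your own. Each camera call takes 0.05 s, during which the arm holds its last target.

## Working session

There is one attempt and no reset: what is moved stays moved. The work goes in short steps, Python scripts to look and compute and a tool call to move; the robot and the scene stay as the last step left them, time stands still between calls to the robot, and variables do not carry over. Pictures are saved under pics/ and viewed, and the job is handed in when it is done.

Besides the shell and the picture viewer there is one more tool, called after "Request:" by a JSON object that holds its "op" and its "data", one argument or row to a line. step_arm: Moves the arm, as the interface text tells. Its arguments: {"type":"object","properties":{"series":{"type":"array"},"squeeze":{"type":"number"}},"required":["series"]}

```bash
mkdir -p pics; ls
python3 - <<'E'
from cell import status, vision
import cv2
print(status.get_obs())
for n in ["scene","top","wrist"]:
    p=vision.camera_params(n); print(n,p)
    if n!="wrist" or 1:
        cv2.imwrite(f"pics/{n}0.png",vision.read_camera(n)[:,:,::-1])
E
```

```text
pics
{'time_s': 0.0, 'qpos': array([72.42556204, 18.43765719, -4.01674394, 83.17341362,  1.29651317,
       78.54023923, -3.26092892]), 'joint_velocities': array([ 0.01159609,  0.03211416, -0.0239717 , -0.06421678,  0.02900231,
       -0.04645588, -0.07205936]), 'effort': array([-5.63802660e-04, -4.91289818e+01, -4.04384863e-01, -3.12525916e+01,
       -6.38285000e-02,  4.36381018e-02,  1.84329087e-04]), 'tool_pos': array([ 0.20477283, -0.6163508 ,  0.2294906 ]), 'tool_rot': array([-1.79894020e+02,  6.77240209e-03,  1.83846845e+01]), 'force': array([ 0.12542474, -0.36365422, -0.34740045]), 'wrist_torque': array([ 0.04297489, -0.01104238, -0.0004148 ]), 'grip_width': 0.08715459868160448}
scene {'fovy': 50.6676559727015, 'cx': 315.5900509494341, 'cy': 199.76744050492115, 'eye': array([ 1.1308689 , -0.12977804,  0.73861303]), 'orientation': array([-140.38797169,    0.2157409 ,   76.27335766])}
top {'fovy': 42.53244284462283, 'cx': 323.50528402648155, 'cy': 203.2204348373883, 'eye': array([ 0.46731371, -0.02034163,  1.13593638]), 'orientation': array([-172.62606494,    0.53015124,  -90.06225962])}
wrist {'fovy': 64.15065764765322, 'cx': 313.18934910767496, 'cy': 198.89415410776402, 'tool_from_camera': array([[-4.59771959e-04, -9.64949002e-01, -2.62437063e-01,
         6.95381513e-02],
       [ 9.99999729e-01, -2.92756150e-04, -6.75503212e-04,
        -4.71305492e-04],
       [ 5.74996086e-04, -2.62437303e-01,  9.64948875e-01,
        -1.52915931e-01],
       [ 0.00000000e+00,  0.00000000e+00,  0.00000000e+00,
         1.00000000e+00]])}
```

View pics/top0.png

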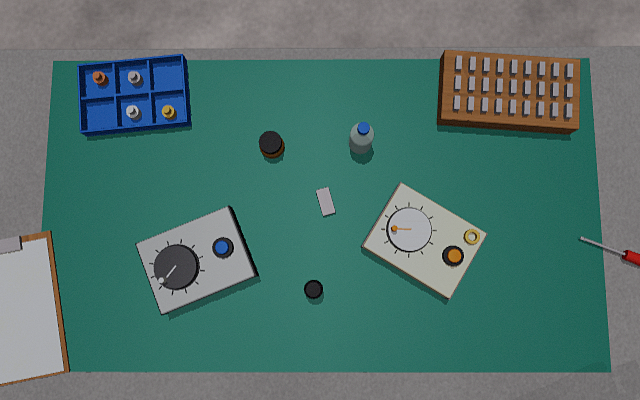

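View pics/scene0.png

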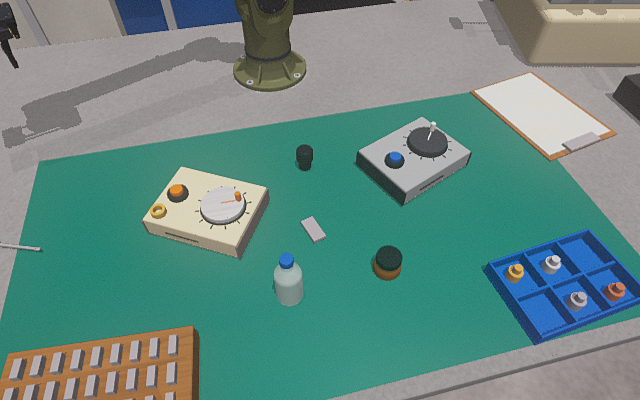

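The top view shows the cream box with its dial at about (409,230), peg (394,228), button (453,256) and ring (471,237). Next I'll segment these precisely in both fixed cameras and fit the box pose.

```bash
cat > h.py <<'E'
import numpy as np, cv2
from scipy.spatial.transform import Rotation as Ro
from cell import status, vision
def cam(n,obs=None):
    p=vision.camera_params(n); f=200/np.tan(np.radians(p["fovy"]/2))
    if n=="wrist":
        T=np.eye(4);T[:3,:3]=Ro.from_euler("xyz",obs["tool_rot"],degrees=True).as_matrix();T[:3,3]=obs["tool_pos"]
        M=T@np.array(p["tool_from_camera"]); return M[:3,:3],M[:3,3],f,p["cx"],p["cy"]
    return Ro.from_euler("xyz",p["orientation"],degrees=True).as_matrix(),np.array(p["eye"]),f,p["cx"],p["cy"]
def proj(c,P):
    R,e,f,cx,cy=c; q=(np.atleast_2d(P)-e)@R; return np.c_[cx+f*q[:,0]/q[:,2],cy+f*q[:,1]/q[:,2]]
def back(c,uv,z):
    R,e,f,cx,cy=c; d=R@np.array([(uv[0]-cx)/f,(uv[1]-cy)/f,1]); return e+d*(z-e[2])/d[2]
def blobs(img,lo,hi,minA=15):
    h=cv2.cvtColor(img,cv2.COLOR_RGB2HSV); m=cv2.inRange(h,lo,hi)
    n,l,s,c=cv2.connectedComponentsWithStats(m); return [(c[i].round(1),s[i]) for i in range(1,n) if s[i][4]>=minA]
E
python3 - <<'E'
from h import *
for n in ["top","scene"]:
    I=cv2.imread(f"pics/{n}0.png")[:,:,::-1]; 
    print(n)
    for b in blobs(I,(8,150,120),(22,255,255)): print(b)
    x0,y0=(350,170) if n=="top" else (130,150)
    cr=I[y0:y0+140,x0:x0+150,::-1]
    cv2.imwrite(f"pics/{n}0c.png",cv2.resize(cr,None,fx=4,fy=4,interpolation=cv2.INTER_CUBIC))
c=cam("top")
d=back(c,(409.5,230),.069);b=back(c,(453,256),.077);p=back(c,(394,228.5),.091)
print(d,b,p,np.linalg.norm(d-b),np.linalg.norm((p-d)[:2]))
s=cam("scene");print(proj(s,[d,b,p]))
E
```

```text
top
(array([509.7,  89.1]), array([ 441,   50,  139,   79, 4242], dtype=int32))
(array([97.2, 75.6]), array([93, 72, 12, 11, 44], dtype=int32))
(array([166.8, 113. ]), array([163, 106,   9,  12,  28], dtype=int32))
(array([394.2, 227.9]), array([392, 226,   6,   5,  23], dtype=int32))
(array([ 53.8, 296.1]), array([ 28, 231,  41, 147, 618], dtype=int32))
(array([476. , 237.8]), array([470, 230,  10,  14,  20], dtype=int32))
(array([ 23.6, 238.2]), array([ 22, 236,   5,   6,  21], dtype=int32))
(array([454.1, 255.1]), array([448, 249,  13,  13, 137], dtype=int32))
scene
(array([176. , 189.9]), array([169, 185,  14,  11, 123], dtype=int32))
(array([237.6, 195.8]), array([235, 192,   6,   9,  43], dtype=int32))
(array([155.6, 209.5]), array([150, 204,  15,  14,  63], dtype=int32))
(array([516.6, 270.8]), array([508, 265,  15,  17,  75], dtype=int32))
(array([395.9, 271. ]), array([391, 266,  10,  10,  20], dtype=int32))
(array([178. , 328.8]), array([171, 328,  14,   3,  16], dtype=int32))
(array([166.9, 344.9]), array([160, 332,  17,  27,  66], dtype=int32))
(array([129.9, 335.8]), arr
[... 366 characters left out ...]
5,   7,   9,  19], dtype=int32))
(array([ 29.1, 372.5]), array([  0, 346,  69,  54, 955], dtype=int32))
(array([127. , 358.9]), array([125, 355,   4,   8,  17], dtype=int32))
(array([ 79.1, 380.3]), array([ 57, 359,  49,  41, 279], dtype=int32))
(array([134.8, 365.9]), array([127, 363,  15,   7,  36], dtype=int32))
(array([181.4, 365.8]), array([178, 362,   9,   8,  18], dtype=int32))
(array([115.2, 390.2]), array([ 97, 369,  38,  31, 243], dtype=int32))
[ 0.54892983 -0.18912853  0.069     ] [ 0.49488042 -0.27552854  0.077     ] [ 0.55036068 -0.15422279  0.091     ] 0.10222670982942826 0.03493505582608667
[[221.53598767 201.10243361]
 [176.7463217  186.94585847]
 [237.0211319  191.52971594]]
```

View pics/top0c.png

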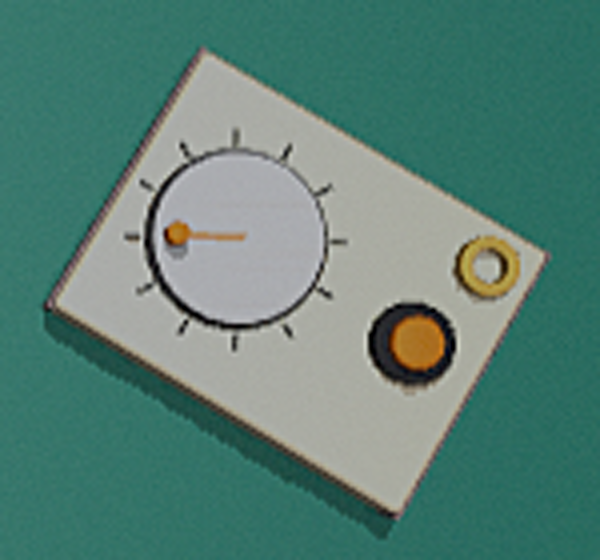

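View pics/scene0c.png

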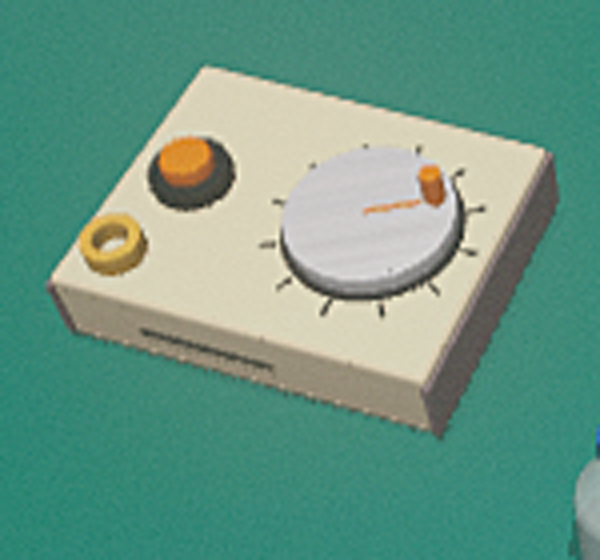

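Both crops show the same features clearly: peg pointing to world +y, ring at the +x,-y corner. I'll fit the box pose from the corners, dial, peg and button in both cameras.

```bash
cat > fit.py <<'E'
from h import *
from scipy.optimize import least_squares
B=np.array([[.08,.105,.055],[.08,-.105,.055],[-.08,-.105,.055],[-.08,.105,.055],[0,-.065,.077],[.034*np.cos(2.0944),.04+.034*np.sin(2.0944),.091],[0,.04,.069]])
t=np.array([[203,48],[548,257],[397,517],[48,305],[418,343],[176.5,232.5],[240,235]])
t=(t+.5)/4-.5+[350,170]
s=np.array([[424,388],[50,287],[205,67],[553,152],[186,152],[431,171],[368,216]])
s=(s+.5)/4-.5+[130,150]
ct,cs=cam("top"),cam("scene")
def W(p): 
    c,n=np.cos(p[2]),np.sin(p[2]); return B@np.array([[c,-n,0],[n,c,0],[0,0,1]]).T+[p[0],p[1],0]
for nm,sel in [("top",(1,0)),("scene",(0,1)),("both",(1,1))]:
    f=lambda p: np.r_[sel[0]*(proj(ct,W(p))-t).ravel(),sel[1]*(proj(cs,W(p))-s).ravel()]
    r=least_squares(f,[.53,-.22,-.56]); print(nm,r.x[:2],np.degrees(r.x[2]),np.abs(r.fun).max(),np.sqrt((r.fun**2).mean()*2/sum(sel)))
    print(W(r.x)[[4,5,6]].round(4).tolist()); print((r.fun.reshape(-1,2)).round(1).tolist())
E
python3 fit.py
```

```text
top [ 0.53005746 -0.22209246] -31.745037803113966 0.655846168508674 0.3361884812829091
[[0.4959, -0.2774, 0.077], [0.5521, -0.1541, 0.091], [0.5511, -0.1881, 0.069]]
[[0.3, -0.1], [0.3, -0.6], [-0.0, 0.3], [0.2, -0.2], [-0.2, 0.1], [0.2, -0.1], [-0.7, 0.6], [-0.0, -0.0], [-0.0, -0.0], [-0.0, -0.0], [-0.0, -0.0], [-0.0, -0.0], [-0.0, -0.0], [0.0, -0.0]]
scene [ 0.53436515 -0.22187993] -31.573224238606226 1.3815511161747338 0.7613123320931139
[[0.5003, -0.2773, 0.077], [0.5562, -0.1538, 0.091], [0.5553, -0.1878, 0.069]]
[[-0.0, -0.0], [0.0, -0.0], [-0.0, -0.0], [0.0, -0.0], [-0.0, -0.0], [-0.0, -0.0], [-0.0, -0.0], [0.5, -0.1], [-0.9, -1.3], [-0.1, -0.5], [-0.5, -0.5], [-0.1, 1.4], [0.2, 1.3], [0.9, -0.3]]
both [ 0.53163169 -0.22207863] -31.67459090873362 2.462087405497556 0.8599888732846523
[[0.4975, -0.2774, 0.077], [0.5536, -0.1541, 0.091], [0.5526, -0.188, 0.069]]
[[0.2, -0.8], [0.3, -1.4], [0.0, -0.6], [0.2, -0.9], [-0.3, -0.7], [0.1, -0.9], [-0.7, -0.2], [0.1, -1.1], [-1.0, -2.5], [-0.2, -1.4], [-0.8, -1.4], [-0.3, 0.4], [-0.1, 0.3], [0.6, -1.3]]
```

The pose fit is consistent: dial axis about (0.552,-0.188), peg top about (0.5535,-0.154), yaw -31.7°. Next I'll move above it with the tool yawed to 88° and the fingers shut, then take a closer wrist view.

Request:
{"op": "step_arm", "data": {
  "series": [
    {"x":0.03,"y":0.04,"z":0.01,"az":6,"claw":0},
    {"x":0.06,"y":0.08,"z":0.02,"az":12,"claw":0},
    {"x":0.09,"y":0.12,"z":0.02,"az":18,"claw":0},
    {"x":0.12,"y":0.16,"z":0.02,"az":24,"claw":0},
    {"x":0.15,"y":0.2,"z":0.02,"az":30,"claw":0},
    {"x":0.18,"y":0.24,"z":0.02,"az":36,"claw":0},
    {"x":0.21,"y":0.28,"z":0.02,"az":42,"claw":0},
    {"x":0.24,"y":0.32,"z":0.02,"az":48,"claw":0},
    {"x":0.27,"y":0.36,"z":0.02,"az":54,"claw":0},
    {"x":0.29,"y":0.4,"z":0.02,"az":60,"claw":0},
    {"x":0.3,"y":0.43,"z":0.02,"az":66,"claw":0},
    {"x":0.31,"y":0.445,"z":0.02,"az":69.6,"claw":0}
  ],
  "squeeze": 20
}}

```text
invalid input
```

Request:
{"op": "step_arm", "data": {
  "series": [
    {"claw":0},
    {"claw":0},
    {"claw":0},
    {"claw":0}
  ]
}}

```text
invalid input
```

```bash
cat > look.py <<'E'
from h import *; import sys
tag=sys.argv[1]
o=status.get_obs(); print(o["time_s"],o["qpos"].round(1),o["tool_pos"].round(4),o["tool_rot"].round(2),o["force"].round(2),round(o["grip_width"],4))
for n in sys.argv[2:]:
    o=status.get_obs(); I=vision.read_camera(n); np.savez(f"pics/{tag}_{n}.npz",I=I,p=o["tool_pos"],r=o["tool_rot"])
    cv2.imwrite(f"pics/{tag}_{n}.png",I[:,:,::-1])
E
python3 look.py a wrist
```

```text
0.15 [72.4 18.4 -4.  83.2  1.3 78.5 -3.3] [ 0.2048 -0.6164  0.2297] [-1.7991e+02  1.0000e-02  1.8380e+01] [ 0.11 -0.16  0.18] 0.087
```

View pics/a_wrist.png

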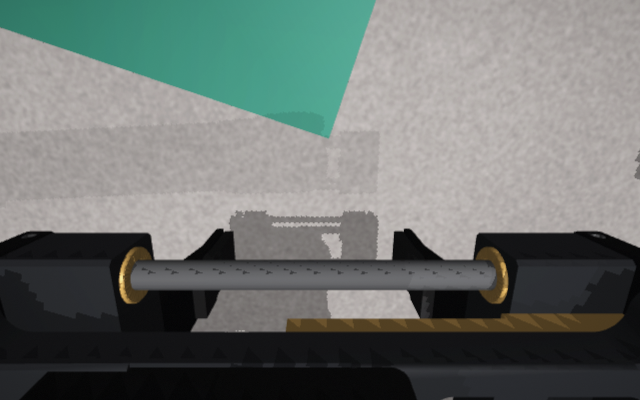

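The wrist view shows only the table and open fingers, since the calls were refused. I'll try again with every key given in each row.

Request:
{"op": "step_arm", "data": {
  "series": [
    {"ax":0,"ay":0,"az":6,"x":0.03,"y":0.04,"z":0.01,"claw":0},
    {"ax":0,"ay":0,"az":12,"x":0.06,"y":0.08,"z":0.02,"claw":0},
    {"ax":0,"ay":0,"az":18,"x":0.09,"y":0.12,"z":0.02,"claw":0},
    {"ax":0,"ay":0,"az":24,"x":0.12,"y":0.16,"z":0.02,"claw":0},
    {"ax":0,"ay":0,"az":30,"x":0.15,"y":0.2,"z":0.02,"claw":0},
    {"ax":0,"ay":0,"az":36,"x":0.18,"y":0.24,"z":0.02,"claw":0},
    {"ax":0,"ay":0,"az":42,"x":0.21,"y":0.28,"z":0.02,"claw":0},
    {"ax":0,"ay":0,"az":48,"x":0.24,"y":0.32,"z":0.02,"claw":0},
    {"ax":0,"ay":0,"az":54,"x":0.27,"y":0.36,"z":0.02,"claw":0},
    {"ax":0,"ay":0,"az":60,"x":0.29,"y":0.4,"z":0.02,"claw":0},
    {"ax":0,"ay":0,"az":66,"x":0.3,"y":0.43,"z":0.02,"claw":0},
    {"ax":0,"ay":0,"az":69.6,"x":0.31,"y":0.445,"z":0.02,"claw":0}
  ],
  "squeeze": 20
}}

```text
time_s: 1.4
tool_pos: [0.5158, -0.1681, 0.2507]
tool_rot: [180.0, -0.0, 88.4]
force: [-0.4, -0.8, 0.4]
grip_width: 0.0026
```

```bash
python3 look.py b wrist
```

```text
1.4 [ 44.6   6.6 -31.6  95.9   3.5  78.5  10.9] [ 0.5158 -0.1681  0.2507] [ 1.7999e+02 -3.0000e-02  8.8440e+01] [-0.39 -0.85  0.42] 0.0026
```

View pics/b_wrist.png

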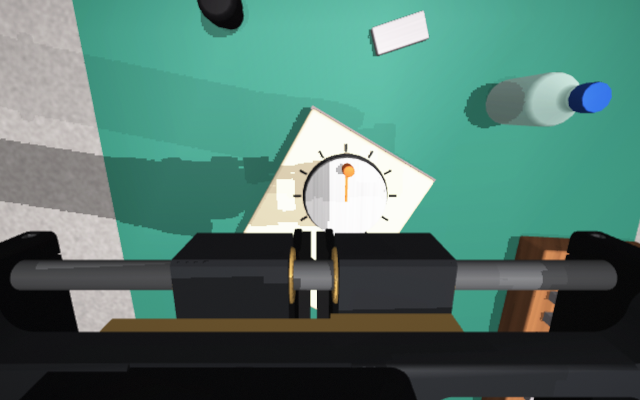

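The dial (centre about (345,196)), peg (348,171) and far box corners are visible just ahead of the shut fingers. Now I'll check these against the fit and find where the fingertips lie in the image.

Run:
```python
from h import *
Z=np.load("pics/b_wrist.npz");o=dict(tool_pos=Z["p"],tool_rot=Z["r"]);c=cam("wrist",o);I=Z["I"]
for b in blobs(I,(8,150,120),(22,255,255)): 
    if b[0][0]<450: print(b)
print("peg",back(c,(348,170.5),.091),"dialc",back(c,(345,196),.069))
print("corners",back(c,(313,107),.055),back(c,(435,180),.055))
y=np.radians(-31.7)
for l in([-.08,.105],[.08,.105]): print(.5316+np.cos(y)*l[0]-np.sin(y)*l[1],-.2221+np.sin(y)*l[0]+np.cos(y)*l[1])
T=Ro.from_euler("xyz",o["tool_rot"],degrees=True).as_matrix()
for z in (.008,-.04):
  print(proj(c,[o["tool_pos"]+T@np.array([x,yy,z]) for x in(.0095,-.0095) for yy in(-.015,.015)]).round())
cv2.imwrite("pics/b_c.png",cv2.resize(I[130:330,240:440,::-1],None,fx=3,fy=3))
```

```text
(array([347.3, 174.1]), array([342, 164,  12,  37, 144], dtype=int32))
peg [ 0.54853065 -0.15323361  0.091     ] dialc [ 0.54761963 -0.18508639  0.069     ]
corners [ 0.51552523 -0.09122841  0.055     ] [ 0.64921788 -0.17312288  0.055     ]
0.5187096346086639 -0.09072710142469319
0.6548394121165122 -0.174802565596256
[[289. 232.]
 [345. 232.]
 [290. 264.]
 [344. 264.]]
[[281. 276.]
 [357. 276.]
 [282. 318.]
 [355. 318.]]
```

View pics/b_c.png

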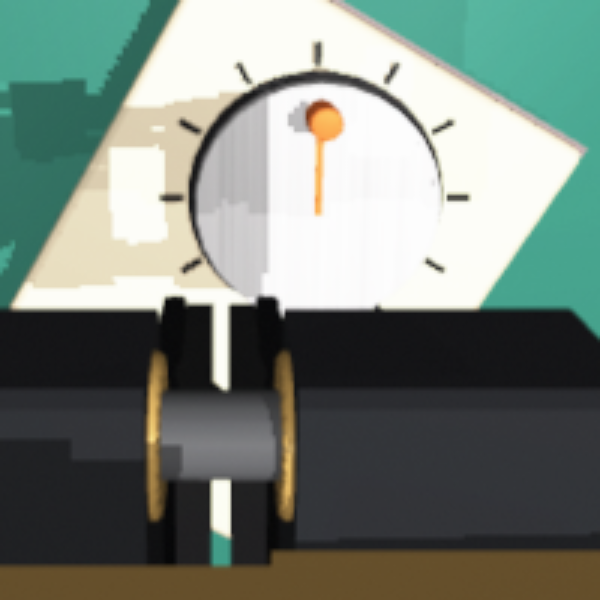

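The fingertips span about ±11 mm in tool y. The wrist estimate agrees with the fixed cameras to within about 4 mm, so I take the dial axis as (0.550,-0.187). Next is descent on the counter-clockwise side of the peg, well clear of it.

Request:
{"op": "step_arm", "data": {
  "series": [
    {"ax":0,"ay":0,"az":0,"x":-0.004,"y":0.005,"z":-0.03,"claw":0},
    {"ax":0,"ay":0,"az":0,"x":-0.004,"y":0.01,"z":-0.06,"claw":0},
    {"ax":0,"ay":0,"az":0,"x":-0.004,"y":0.015,"z":-0.09,"claw":0},
    {"ax":0,"ay":0,"az":0,"x":-0.004,"y":0.015,"z":-0.11,"claw":0},
    {"ax":0,"ay":0,"az":0,"x":-0.004,"y":0.015,"z":-0.13,"claw":0},
    {"ax":0,"ay":0,"az":0,"x":-0.004,"y":0.015,"z":-0.145,"claw":0},
    {"ax":0,"ay":0,"az":0,"x":-0.004,"y":0.015,"z":-0.155,"claw":0},
    {"ax":0,"ay":0,"az":0,"x":-0.004,"y":0.015,"z":-0.163,"claw":0},
    {"ax":0,"ay":0,"az":0,"x":-0.004,"y":0.015,"z":-0.167,"claw":0},
    {"ax":0,"ay":0,"az":0,"x":-0.004,"y":0.015,"z":-0.167,"claw":0},
    {"ax":0,"ay":0,"az":0,"x":-0.004,"y":0.015,"z":-0.167,"claw":0}
  ]
}}

```text
time_s: 2.55
tool_pos: [0.5114, -0.157, 0.0842]
tool_rot: [179.9, 0.0, 88.0]
force: [0.1, -0.9, -0.4]
grip_width: 0.0002
```

```bash
python3 look.py c wrist scene
```

```text
2.55 [ 42.4  14.  -31.4 108.3   8.4  59.9   5.5] [ 0.5114 -0.157   0.0842] [1.7994e+02 2.0000e-02 8.7980e+01] [ 0.07 -0.9  -0.4 ] 0.0002
```

View pics/c_wrist.png

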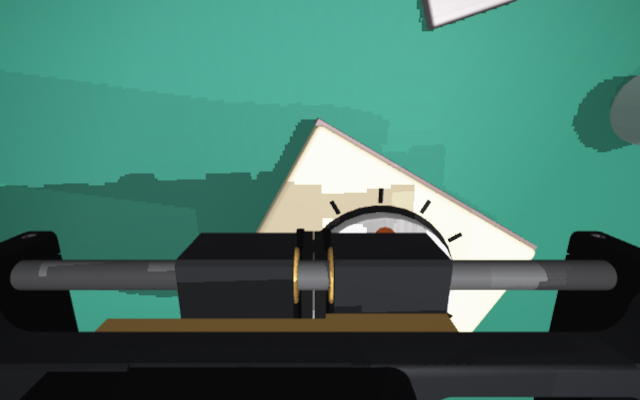

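View pics/c_scene.png

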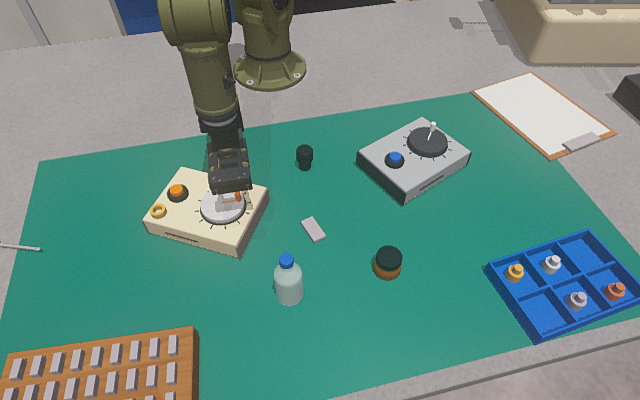

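The scene view shows the shut fingertips beside the peg at about (240,195) with the box undisturbed. I'll approach the peg slowly and watch the force.

Request:
{"op": "step_arm", "data": {
  "series": [
    {"ax":0,"ay":0,"az":0,"x":0.004,"y":0.003,"z":0,"claw":0},
    {"ax":0,"ay":0,"az":0,"x":0.008,"y":0.003,"z":0,"claw":0},
    {"ax":0,"ay":0,"az":0,"x":0.012,"y":0.003,"z":0,"claw":0},
    {"ax":0,"ay":0,"az":0,"x":0.014,"y":0.003,"z":0,"claw":0},
    {"ax":0,"ay":0,"az":0,"x":0.014,"y":0.003,"z":0,"claw":0},
    {"ax":0,"ay":0,"az":0,"x":0.014,"y":0.003,"z":0,"claw":0}
  ]
}}

```text
time_s: 3.25
tool_pos: [0.5249, -0.1538, 0.0835]
tool_rot: [-180.0, -0.0, 88.0]
force: [-0.1, 0.8, -0.4]
grip_width: 0.0004
```

Request:
{"op": "step_arm", "data": {
  "series": [
    {"ax":0,"ay":0,"az":0,"x":0.001,"y":0,"z":0,"claw":0},
    {"ax":0,"ay":0,"az":0,"x":0.002,"y":0,"z":0,"claw":0},
    {"ax":0,"ay":0,"az":0,"x":0.003,"y":0,"z":0,"claw":0},
    {"ax":0,"ay":0,"az":0,"x":0.003,"y":0,"z":0,"claw":0}
  ]
}}

```text
time_s: 3.65
tool_pos: [0.5281, -0.1539, 0.0836]
tool_rot: [180.0, 0.0, 88.0]
force: [-0.5, 0.4, 0.3]
grip_width: 0.0005
```

Request:
{"op": "step_arm", "data": {
  "series": [
    {"ax":0,"ay":0,"az":0,"x":0.001,"y":0,"z":0,"claw":0},
    {"ax":0,"ay":0,"az":0,"x":0.002,"y":0,"z":0,"claw":0},
    {"ax":0,"ay":0,"az":0,"x":0.002,"y":0,"z":0,"claw":0}
  ]
}}

```text
time_s: 3.95
tool_pos: [0.5301, -0.1539, 0.0836]
tool_rot: [180.0, -0.0, 88.0]
force: [0.4, 0.2, -0.3]
grip_width: 0.0008
```

Request:
{"op": "step_arm", "data": {
  "series": [
    {"ax":0,"ay":0,"az":0,"x":0.001,"y":0,"z":0,"claw":0},
    {"ax":0,"ay":0,"az":0,"x":0.002,"y":0,"z":0,"claw":0},
    {"ax":0,"ay":0,"az":0,"x":0.002,"y":0,"z":0,"claw":0}
  ]
}}

```text
time_s: 4.25
tool_pos: [0.5321, -0.1538, 0.0836]
tool_rot: [180.0, -0.0, 88.0]
force: [0.2, 0.0, -0.0]
grip_width: 0.0005
```

Request:
{"op": "step_arm", "data": {
  "series": [
    {"ax":0,"ay":0,"az":0,"x":0.001,"y":0,"z":0,"claw":0},
    {"ax":0,"ay":0,"az":0,"x":0.002,"y":0,"z":0,"claw":0},
    {"ax":0,"ay":0,"az":0,"x":0.002,"y":0,"z":0,"claw":0}
  ]
}}

```text
time_s: 4.55
tool_pos: [0.5341, -0.1538, 0.0836]
tool_rot: [180.0, -0.0, 88.0]
force: [-0.2, -0.5, 1.0]
grip_width: 0.0007
```

Request:
{"op": "step_arm", "data": {
  "series": [
    {"ax":0,"ay":0,"az":0,"x":0.001,"y":0,"z":0,"claw":0},
    {"ax":0,"ay":0,"az":0,"x":0.002,"y":0,"z":0,"claw":0},
    {"ax":0,"ay":0,"az":0,"x":0.002,"y":0,"z":0,"claw":0}
  ]
}}

```text
time_s: 4.85
tool_pos: [0.5361, -0.1538, 0.0836]
tool_rot: [180.0, -0.0, 88.0]
force: [-0.2, -0.4, 0.3]
grip_width: 0.0004
```

Request:
{"op": "step_arm", "data": {
  "series": [
    {"ax":0,"ay":0,"az":0,"x":0.001,"y":0,"z":0,"claw":0},
    {"ax":0,"ay":0,"az":0,"x":0.002,"y":0,"z":0,"claw":0},
    {"ax":0,"ay":0,"az":0,"x":0.002,"y":0,"z":0,"claw":0}
  ]
}}

```text
time_s: 5.15
tool_pos: [0.5377, -0.1538, 0.0835]
tool_rot: [-180.0, -0.0, 88.0]
force: [-1.7, 0.9, 0.8]
grip_width: 0.0009
```

Contact is at a TCP x of about 0.5365, which matches the fit (half finger thickness about 11 mm). Now I'll compute the circular push path.

```bash
cat > path.py <<'E'
import numpy as np,sys
C=np.array([.552,-.1875]);s=.0165
def T(th):
    a=np.radians(88.3-th); return C+.034*np.array([np.cos(a),np.sin(a)])-s*np.array([np.sin(a),-np.cos(a)])
if __name__=="__main__":
    x0=np.array([float(sys.argv[1]),float(sys.argv[2])]);t0=float(sys.argv[3])
    for th in sys.argv[4:]:
        th=float(th);print(th,"az",-(th-t0),"d",((T(th)-x0)*1000).round(1),"abs",T(th).round(4))
E
python3 path.py .538 -.154 0 2 4 6 8 10 12 14 16 18 20
```

```text
2.0 az -2.0 d [-0.3  1.5] abs [ 0.5377 -0.1525]
4.0 az -4.0 d [1. 2.] abs [ 0.539 -0.152]
6.0 az -6.0 d [2.2 2.4] abs [ 0.5402 -0.1516]
8.0 az -8.0 d [3.5 2.8] abs [ 0.5415 -0.1512]
10.0 az -10.0 d [4.7 3.1] abs [ 0.5427 -0.1509]
12.0 az -12.0 d [6.  3.4] abs [ 0.544  -0.1506]
14.0 az -14.0 d [7.3 3.7] abs [ 0.5453 -0.1503]
16.0 az -16.0 d [8.6 3.9] abs [ 0.5466 -0.1501]
18.0 az -18.0 d [9.9 4.1] abs [ 0.5479 -0.1499]
20.0 az -20.0 d [11.2  4.2] abs [ 0.5492 -0.1498]
```

Request:
{"op": "step_arm", "data": {
  "series": [
    {"ax":0,"ay":0,"az":-2,"x":0,"y":0.001,"z":0,"claw":0},
    {"ax":0,"ay":0,"az":-4,"x":0.001,"y":0.002,"z":0,"claw":0},
    {"ax":0,"ay":0,"az":-6,"x":0.0022,"y":0.0024,"z":0,"claw":0},
    {"ax":0,"ay":0,"az":-8,"x":0.0035,"y":0.0028,"z":0,"claw":0},
    {"ax":0,"ay":0,"az":-8,"x":0.0035,"y":0.0028,"z":0,"claw":0}
  ]
}}

```text
time_s: 5.65
tool_pos: [0.5406, -0.1517, 0.0833]
tool_rot: [-179.9, 0.1, 80.0]
force: [-4.0, -1.5, 2.0]
grip_width: 0.0004
```

Request:
{"op": "step_arm", "data": {
  "series": [
    {"ax":0,"ay":0,"az":-2,"x":0.0012,"y":0.0003,"z":0,"claw":0},
    {"ax":0,"ay":0,"az":-4,"x":0.0025,"y":0.0006,"z":0,"claw":0},
    {"ax":0,"ay":0,"az":-4,"x":0.0025,"y":0.0006,"z":0,"claw":0}
  ]
}}

```text
time_s: 5.95
tool_pos: [0.5432, -0.151, 0.0833]
tool_rot: [-179.9, 0.0, 76.0]
force: [-3.1, -1.1, 0.4]
grip_width: 0.0006
```

Request:
{"op": "step_arm", "data": {
  "series": [
    {"ax":0,"ay":0,"az":-2,"x":0.0013,"y":0.0003,"z":0,"claw":0},
    {"ax":0,"ay":0,"az":-4,"x":0.0026,"y":0.0005,"z":0,"claw":0},
    {"ax":0,"ay":0,"az":-4,"x":0.0026,"y":0.0005,"z":0,"claw":0}
  ]
}}

```text
time_s: 6.25
tool_pos: [0.5473, -0.1497, 0.0837]
tool_rot: [179.9, -0.0, 72.1]
force: [-0.9, -0.5, 0.2]
grip_width: 0.0003
```

The force rose to 4 N and then dropped, so the first click has probably gone. I'll check by camera.

```bash
cat > dial.py <<'E'
# estimate dial angle from peg position in scene camera
from h import *; import sys
from path import C
tag=sys.argv[1]
I=vision.read_camera("scene");cv2.imwrite(f"pics/{tag}_s.png",I[:,:,::-1])
c=cam("scene")
for b in blobs(I,(4,130,70),(22,255,255),8):
    if 180<b[0][0]<275 and 165<b[0][1]<240: print(b)
for k in range(0,151,30):
    a=np.radians(88.3-k); P=np.r_[C+.034*np.array([np.cos(a),np.sin(a)]),.082]; print(k,proj(c,P).round(1),end=" ")
cv2.imwrite(f"pics/{tag}_sc.png",cv2.resize(I[140:260,130:280,::-1],None,fx=4,fy=4,interpolation=cv2.INTER_CUBIC))
E
python3 dial.py d
```

```text
(array([218.5, 175.2]), array([217, 169,   4,  13,  17], dtype=int32))
(array([245.9, 180.1]), array([242, 178,   8,   6,  19], dtype=int32))
0 [[238.2 195.3]] 30 [[236.7 202. ]] 60 [[231.  207.7]] 90 [[222.6 210.9]] 120 [[213.7 210.6]] 150 [[207.1 206.8]]
```

View pics/d_sc.png

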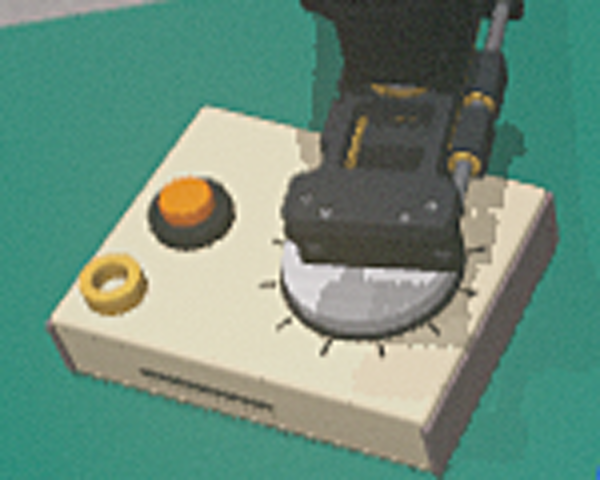

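The gripper body hides the peg in this view, and the box has not moved. I'll continue by force: if the first click happened, the next contact comes near 30°.

```bash
python3 path.py .5466 -.1501 16 18 20 22 24 26; python3 path.py .5531 -.1496 26 28 30 32 34 36 38 40 42 44 46 48
```

```text
18.0 az -2.0 d [1.3 0.2] abs [ 0.5479 -0.1499]
20.0 az -4.0 d [2.6 0.3] abs [ 0.5492 -0.1498]
22.0 az -6.0 d [4.  0.4] abs [ 0.5506 -0.1497]
24.0 az -8.0 d [5.3 0.4] abs [ 0.5519 -0.1497]
26.0 az -10.0 d [6.6 0.4] abs [ 0.5532 -0.1497]
28.0 az -2.0 d [ 1.4 -0.2] abs [ 0.5545 -0.1498]
30.0 az -4.0 d [ 2.7 -0.3] abs [ 0.5558 -0.1499]
32.0 az -6.0 d [ 4.  -0.5] abs [ 0.5571 -0.1501]
34.0 az -8.0 d [ 5.3 -0.7] abs [ 0.5584 -0.1503]
36.0 az -10.0 d [ 6.6 -0.9] abs [ 0.5597 -0.1505]
38.0 az -12.0 d [ 7.9 -1.2] abs [ 0.561  -0.1508]
40.0 az -14.0 d [ 9.2 -1.5] abs [ 0.5623 -0.1511]
42.0 az -16.0 d [10.5 -1.9] abs [ 0.5636 -0.1515]
44.0 az -18.0 d [11.7 -2.3] abs [ 0.5648 -0.1519]
46.0 az -20.0 d [12.9 -2.8] abs [ 0.566  -0.1524]
48.0 az -22.0 d [14.2 -3.3] abs [ 0.5673 -0.1529]
```

Request:
{"op": "step_arm", "data": {
  "series": [
    {"ax":0,"ay":0,"az":-2,"x":0.0013,"y":0.0002,"z":0,"claw":0},
    {"ax":0,"ay":0,"az":-4,"x":0.0026,"y":0.0003,"z":0,"claw":0},
    {"ax":0,"ay":0,"az":-6,"x":0.004,"y":0.0004,"z":0,"claw":0},
    {"ax":0,"ay":0,"az":-6,"x":0.004,"y":0.0004,"z":0,"claw":0}
  ]
}}

```text
time_s: 6.7
tool_pos: [0.5512, -0.1493, 0.0838]
tool_rot: [179.9, -0.0, 66.1]
force: [0.4, 0.4, 0.2]
grip_width: 0.0003
```

Request:
{"op": "step_arm", "data": {
  "series": [
    {"ax":0,"ay":0,"az":-2,"x":0.0013,"y":0,"z":0,"claw":0},
    {"ax":0,"ay":0,"az":-4,"x":0.0026,"y":0,"z":0,"claw":0},
    {"ax":0,"ay":0,"az":-6,"x":0.004,"y":-0.0001,"z":0,"claw":0},
    {"ax":0,"ay":0,"az":-6,"x":0.004,"y":-0.0001,"z":0,"claw":0}
  ]
}}

```text
time_s: 7.1
tool_pos: [0.5549, -0.1495, 0.0837]
tool_rot: [180.0, -0.0, 60.1]
force: [0.0, 0.3, -0.2]
grip_width: 0.0006
```

Request:
{"op": "step_arm", "data": {
  "series": [
    {"ax":0,"ay":0,"az":-2,"x":0.0013,"y":-0.0001,"z":0,"claw":0},
    {"ax":0,"ay":0,"az":-4,"x":0.0026,"y":-0.0003,"z":0,"claw":0},
    {"ax":0,"ay":0,"az":-6,"x":0.0039,"y":-0.0005,"z":0,"claw":0},
    {"ax":0,"ay":0,"az":-6,"x":0.0039,"y":-0.0005,"z":0,"claw":0}
  ]
}}

```text
time_s: 7.5
tool_pos: [0.5583, -0.1499, 0.0836]
tool_rot: [-180.0, 0.0, 54.1]
force: [-0.9, -0.1, 1.6]
grip_width: 0.0008
```

Request:
{"op": "step_arm", "data": {
  "series": [
    {"ax":0,"ay":0,"az":-2,"x":0.0013,"y":-0.0002,"z":0,"claw":0},
    {"ax":0,"ay":0,"az":-4,"x":0.0026,"y":-0.0005,"z":0,"claw":0},
    {"ax":0,"ay":0,"az":-4,"x":0.0026,"y":-0.0005,"z":0,"claw":0}
  ]
}}

```text
time_s: 7.8
tool_pos: [0.5604, -0.1503, 0.0835]
tool_rot: [-179.9, 0.0, 50.1]
force: [-1.9, 1.8, 2.6]
grip_width: 0.0001
```

Request:
{"op": "step_arm", "data": {
  "series": [
    {"ax":0,"ay":0,"az":-2,"x":0.0013,"y":-0.0003,"z":0,"claw":0},
    {"ax":0,"ay":0,"az":-4,"x":0.0026,"y":-0.0007,"z":0,"claw":0},
    {"ax":0,"ay":0,"az":-4,"x":0.0026,"y":-0.0007,"z":0,"claw":0}
  ]
}}

```text
time_s: 8.1
tool_pos: [0.563, -0.151, 0.0834]
tool_rot: [-179.9, 0.0, 46.1]
force: [-3.0, 1.8, 2.0]
grip_width: 0.0007
```

Request:
{"op": "step_arm", "data": {
  "series": [
    {"ax":0,"ay":0,"az":-2,"x":0.0012,"y":-0.0004,"z":0,"claw":0},
    {"ax":0,"ay":0,"az":-4,"x":0.0024,"y":-0.0009,"z":0,"claw":0},
    {"ax":0,"ay":0,"az":-4,"x":0.0024,"y":-0.0009,"z":0,"claw":0}
  ]
}}

```text
time_s: 8.4
tool_pos: [0.5662, -0.1524, 0.0835]
tool_rot: [180.0, -0.0, 42.1]
force: [-0.5, -0.1, -0.0]
grip_width: 0.0002
```

```bash
python3 path.py .5661 -.1524 46 49 52 55 58 61; python3 path.py .5746 -.1571 61 63 65 67; python3 path.py .5776 -.1594 67 69 71 ; python3 path.py .5795 -.1612 71 73 75;python3 path.py .5812 -.1630 75 76 77 78
```

```text
49.0 az -3.0 d [ 1.8 -0.8] abs [ 0.5679 -0.1532]
52.0 az -6.0 d [ 3.5 -1.7] abs [ 0.5696 -0.1541]
55.0 az -9.0 d [ 5.3 -2.6] abs [ 0.5714 -0.155 ]
58.0 az -12.0 d [ 6.9 -3.7] abs [ 0.573  -0.1561]
61.0 az -15.0 d [ 8.5 -4.8] abs [ 0.5746 -0.1572]
63.0 az -2.0 d [ 1.1 -1. ] abs [ 0.5757 -0.1581]
65.0 az -4.0 d [ 2.1 -1.8] abs [ 0.5767 -0.1589]
67.0 az -6.0 d [ 3.1 -2.7] abs [ 0.5777 -0.1598]
69.0 az -2.0 d [ 1.  -1.3] abs [ 0.5786 -0.1607]
71.0 az -4.0 d [ 2.  -2.2] abs [ 0.5796 -0.1616]
73.0 az -2.0 d [ 0.9 -1.4] abs [ 0.5804 -0.1626]
75.0 az -4.0 d [ 1.8 -2.4] abs [ 0.5813 -0.1636]
76.0 az -1.0 d [ 0.5 -1.1] abs [ 0.5817 -0.1641]
77.0 az -2.0 d [ 0.9 -1.7] abs [ 0.5821 -0.1647]
78.0 az -3.0 d [ 1.3 -2.2] abs [ 0.5825 -0.1652]
```

Request:
{"op": "step_arm", "data": {
  "series": [
    {"ax":0,"ay":0,"az":-3,"x":0.0018,"y":-0.0008,"z":0,"claw":0},
    {"ax":0,"ay":0,"az":-6,"x":0.0035,"y":-0.0017,"z":0,"claw":0},
    {"ax":0,"ay":0,"az":-9,"x":0.0053,"y":-0.0026,"z":0,"claw":0},
    {"ax":0,"ay":0,"az":-12,"x":0.0069,"y":-0.0037,"z":0,"claw":0},
    {"ax":0,"ay":0,"az":-15,"x":0.0085,"y":-0.0048,"z":0,"claw":0},
    {"ax":0,"ay":0,"az":-15,"x":0.0085,"y":-0.0048,"z":0,"claw":0}
  ]
}}

```text
time_s: 9.0
tool_pos: [0.5752, -0.1575, 0.0837]
tool_rot: [179.9, -0.1, 27.1]
force: [-0.1, 1.7, -0.3]
grip_width: 0.0001
```

Request:
{"op": "step_arm", "data": {
  "series": [
    {"ax":0,"ay":0,"az":-2,"x":0.0011,"y":-0.0009,"z":0,"claw":0},
    {"ax":0,"ay":0,"az":-4,"x":0.0021,"y":-0.0017,"z":0,"claw":0},
    {"ax":0,"ay":0,"az":-6,"x":0.0031,"y":-0.0026,"z":0,"claw":0},
    {"ax":0,"ay":0,"az":-6,"x":0.0031,"y":-0.0026,"z":0,"claw":0}
  ]
}}

```text
time_s: 9.4
tool_pos: [0.5776, -0.1592, 0.0836]
tool_rot: [-180.0, -0.0, 21.1]
force: [-1.0, 1.2, 0.5]
grip_width: 0.0004
```

Request:
{"op": "step_arm", "data": {
  "series": [
    {"ax":0,"ay":0,"az":-2,"x":0.0009,"y":-0.0009,"z":0,"claw":0},
    {"ax":0,"ay":0,"az":-4,"x":0.0019,"y":-0.0018,"z":0,"claw":0},
    {"ax":0,"ay":0,"az":-4,"x":0.0019,"y":-0.0018,"z":0,"claw":0}
  ]
}}

```text
time_s: 9.7
tool_pos: [0.5793, -0.1606, 0.0835]
tool_rot: [-179.9, 0.0, 17.1]
force: [-2.7, 3.1, 1.9]
grip_width: 0.0007
```

Request:
{"op": "step_arm", "data": {
  "series": [
    {"ax":0,"ay":0,"az":-2,"x":0.0008,"y":-0.001,"z":0,"claw":0},
    {"ax":0,"ay":0,"az":-4,"x":0.0017,"y":-0.002,"z":0,"claw":0},
    {"ax":0,"ay":0,"az":-4,"x":0.0017,"y":-0.002,"z":0,"claw":0}
  ]
}}

```text
time_s: 10.0
tool_pos: [0.5812, -0.1629, 0.0836]
tool_rot: [-180.0, -0.0, 13.1]
force: [-0.8, 2.2, 1.6]
grip_width: 0.0002
```

Request:
{"op": "step_arm", "data": {
  "series": [
    {"ax":0,"ay":0,"az":-1,"x":0.0004,"y":-0.0005,"z":0,"claw":0},
    {"ax":0,"ay":0,"az":-2,"x":0.0008,"y":-0.0011,"z":0,"claw":0},
    {"ax":0,"ay":0,"az":-2,"x":0.0008,"y":-0.0011,"z":0,"claw":0}
  ]
}}

```text
time_s: 10.3
tool_pos: [0.5826, -0.1652, 0.0837]
tool_rot: [179.9, -0.1, 11.0]
force: [-1.1, 1.4, 0.7]
grip_width: 0.0004
```

Request:
{"op": "step_arm", "data": {
  "series": [
    {"ax":0,"ay":0,"az":-1,"x":0.0004,"y":-0.0005,"z":0,"claw":0},
    {"ax":0,"ay":0,"az":-2,"x":0.0008,"y":-0.0011,"z":0,"claw":0},
    {"ax":0,"ay":0,"az":-2,"x":0.0008,"y":-0.0011,"z":0,"claw":0}
  ]
}}

```text
time_s: 10.6
tool_pos: [0.5829, -0.1665, 0.0836]
tool_rot: [180.0, -0.0, 8.9]
force: [-0.5, -0.1, 0.3]
grip_width: 0.0005
```

```bash
python3 dial.py e; python3 look.py e top
```

```text
(array([203.5, 175.1]), array([197, 173,  14,   5,  26], dtype=int32))
(array([243.2, 181.4]), array([231, 178,  25,   8,  31], dtype=int32))
(array([220.3, 188.8]), array([212, 185,  18,   8,  29], dtype=int32))
(array([221.8, 211.1]), array([219, 203,   7,  14,  56], dtype=int32))
0 [[238.2 195.3]] 30 [[236.7 202. ]] 60 [[231.  207.7]] 90 [[222.6 210.9]] 120 [[213.7 210.6]] 150 [[207.1 206.8]] 10.65 [ 28.8  20.6 -18.6  98.7   7.3  61.9 -73.2] [ 0.5829 -0.1662  0.0836] [179.97  -0.     8.95] [ 1.08 -0.32  0.81] 0.0003
```

View pics/e_sc.png

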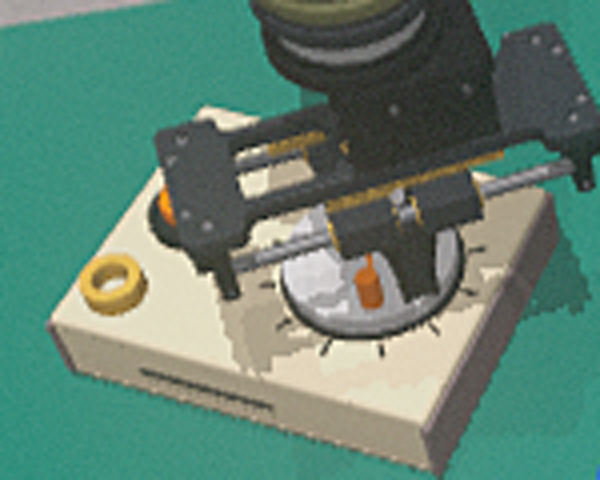

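View pics/e_top.png

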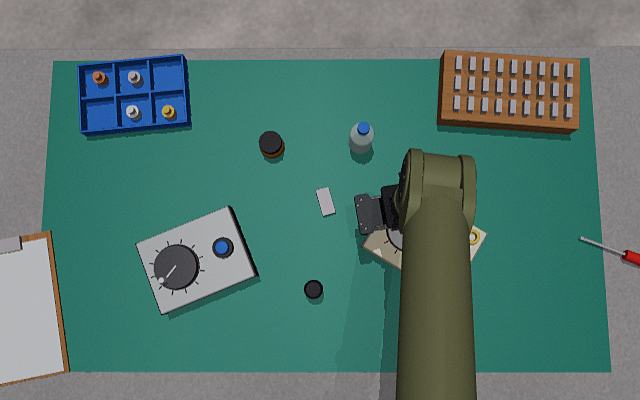

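The peg now sits at (222,211) in the scene view, exactly where three clicks puts it, and the box is unmoved. On to the fourth click.

```bash
python3 path.py .5829 -.1658 79 82 85 88 91 93; python3 path.py .5865 -.1742 93 95 97; python3 path.py .5870 -.1767 97 99 101 103 105 107 109
```

```text
82.0 az -3.0 d [ 1.1 -1.6] abs [ 0.584  -0.1674]
85.0 az -6.0 d [ 2.1 -3.3] abs [ 0.585  -0.1691]
88.0 az -9.0 d [ 3. -5.] abs [ 0.5859 -0.1708]
91.0 az -12.0 d [ 3.8 -6.8] abs [ 0.5867 -0.1726]
93.0 az -14.0 d [ 4.3 -8. ] abs [ 0.5872 -0.1738]
95.0 az -2.0 d [ 1.2 -0.9] abs [ 0.5877 -0.1751]
97.0 az -4.0 d [ 1.6 -2.1] abs [ 0.5881 -0.1763]
99.0 az -2.0 d [ 1.5 -0.9] abs [ 0.5885 -0.1776]
101.0 az -4.0 d [ 1.8 -2.2] abs [ 0.5888 -0.1789]
103.0 az -6.0 d [ 2.1 -3.5] abs [ 0.5891 -0.1802]
105.0 az -8.0 d [ 2.3 -4.8] abs [ 0.5893 -0.1815]
107.0 az -10.0 d [ 2.5 -6.1] abs [ 0.5895 -0.1828]
109.0 az -12.0 d [ 2.6 -7.4] abs [ 0.5896 -0.1841]
```

Request:
{"op": "step_arm", "data": {
  "series": [
    {"ax":0,"ay":0,"az":-3,"x":0.0011,"y":-0.0016,"z":0,"claw":0},
    {"ax":0,"ay":0,"az":-6,"x":0.0021,"y":-0.0033,"z":0,"claw":0},
    {"ax":0,"ay":0,"az":-9,"x":0.003,"y":-0.005,"z":0,"claw":0},
    {"ax":0,"ay":0,"az":-12,"x":0.0038,"y":-0.0068,"z":0,"claw":0},
    {"ax":0,"ay":0,"az":-14,"x":0.0043,"y":-0.008,"z":0,"claw":0},
    {"ax":0,"ay":0,"az":-14,"x":0.0043,"y":-0.008,"z":0,"claw":0}
  ]
}}

```text
time_s: 11.3
tool_pos: [0.5872, -0.174, 0.0836]
tool_rot: [180.0, -0.0, -5.0]
force: [-0.7, 0.4, 0.4]
grip_width: 0.0004
```

Request:
{"op": "step_arm", "data": {
  "series": [
    {"ax":0,"ay":0,"az":-2,"x":0.0005,"y":-0.0012,"z":0,"claw":0},
    {"ax":0,"ay":0,"az":-4,"x":0.0009,"y":-0.0025,"z":0,"claw":0},
    {"ax":0,"ay":0,"az":-6,"x":0.0013,"y":-0.0038,"z":0,"claw":0},
    {"ax":0,"ay":0,"az":-6,"x":0.0013,"y":-0.0038,"z":0,"claw":0}
  ]
}}

```text
time_s: 11.7
tool_pos: [0.5884, -0.1766, 0.0835]
tool_rot: [-180.0, 0.0, -11.0]
force: [0.1, 2.0, 0.3]
grip_width: 0.0002
```

Request:
{"op": "step_arm", "data": {
  "series": [
    {"ax":0,"ay":0,"az":-2,"x":0.0003,"y":-0.0013,"z":0,"claw":0},
    {"ax":0,"ay":0,"az":-4,"x":0.0006,"y":-0.0026,"z":0,"claw":0},
    {"ax":0,"ay":0,"az":-4,"x":0.0006,"y":-0.0026,"z":0,"claw":0}
  ]
}}

```text
time_s: 12.0
tool_pos: [0.5891, -0.1788, 0.0836]
tool_rot: [-179.9, 0.0, -14.9]
force: [-0.2, 3.5, 0.6]
grip_width: 0.0003
```

Request:
{"op": "step_arm", "data": {
  "series": [
    {"ax":0,"ay":0,"az":-1,"x":0.0001,"y":-0.0006,"z":0,"claw":0},
    {"ax":0,"ay":0,"az":-2,"x":0.0002,"y":-0.0013,"z":0,"claw":0},
    {"ax":0,"ay":0,"az":-2,"x":0.0002,"y":-0.0013,"z":0,"claw":0}
  ]
}}

```text
time_s: 12.3
tool_pos: [0.5894, -0.1812, 0.0836]
tool_rot: [-180.0, -0.0, -17.0]
force: [-0.3, 3.6, -0.0]
grip_width: 0.0004
```

Request:
{"op": "step_arm", "data": {
  "series": [
    {"ax":0,"ay":0,"az":-1,"x":0.0001,"y":-0.0006,"z":0,"claw":0},
    {"ax":0,"ay":0,"az":-2,"x":0.0002,"y":-0.0013,"z":0,"claw":0},
    {"ax":0,"ay":0,"az":-2,"x":0.0002,"y":-0.0013,"z":0,"claw":0}
  ]
}}

```text
time_s: 12.6
tool_pos: [0.5894, -0.1838, 0.0836]
tool_rot: [179.9, -0.0, -19.1]
force: [0.3, 2.1, -0.7]
grip_width: 0.0005
```

```bash
python3 dial.py f
```

```text
(array([195. , 171.9]), array([193, 171,   6,   3,   8], dtype=int32))
(array([204.3, 190.7]), array([196, 190,  19,   3,  32], dtype=int32))
(array([223. , 191.7]), array([216, 191,  16,   2,  19], dtype=int32))
(array([236.3, 192.7]), array([233, 192,   8,   2,   9], dtype=int32))
(array([216.3, 212.5]), array([214, 208,   6,   9,  24], dtype=int32))
0 [[238.2 195.3]] 30 [[236.7 202. ]] 60 [[231.  207.7]] 90 [[222.6 210.9]] 120 [[213.7 210.6]] 150 [[207.1 206.8]]
```

View pics/f_sc.png

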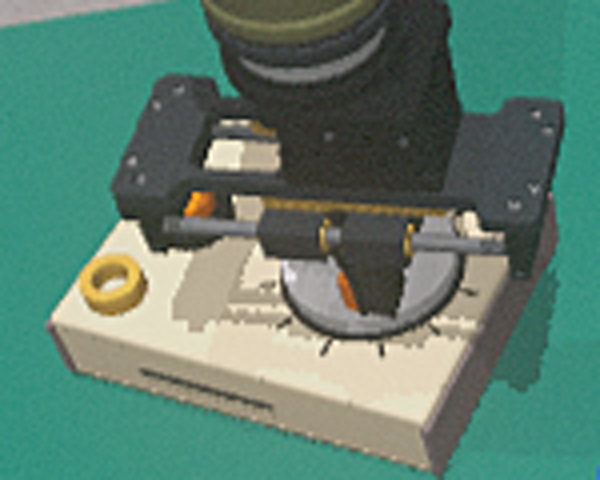

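The peg, partly hidden, shows at (216,212). The tool moved ahead of its command, so the dial may just be jumping. I'll hold for two rows and look again.

Request:
{"op": "step_arm", "data": {
  "series": [
    {"ax":0,"ay":0,"az":0,"x":0,"y":0,"z":0,"claw":0},
    {"ax":0,"ay":0,"az":0,"x":0,"y":0,"z":0,"claw":0}
  ]
}}

```text
time_s: 12.85
tool_pos: [0.5892, -0.1836, 0.0836]
tool_rot: [179.9, -0.0, -19.1]
force: [1.3, -0.1, -0.1]
grip_width: 0.0003
```

```bash
python3 dial.py g
```

```text
(array([212.9, 191. ]), array([196, 190,  38,   4,  55], dtype=int32))
(array([231.9, 199.5]), array([231, 196,   3,   8,  11], dtype=int32))
(array([216.5, 212.5]), array([214, 208,   6,  10,  26], dtype=int32))
0 [[238.2 195.3]] 30 [[236.7 202. ]] 60 [[231.  207.7]] 90 [[222.6 210.9]] 120 [[213.7 210.6]] 150 [[207.1 206.8]]
```

View pics/g_sc.png

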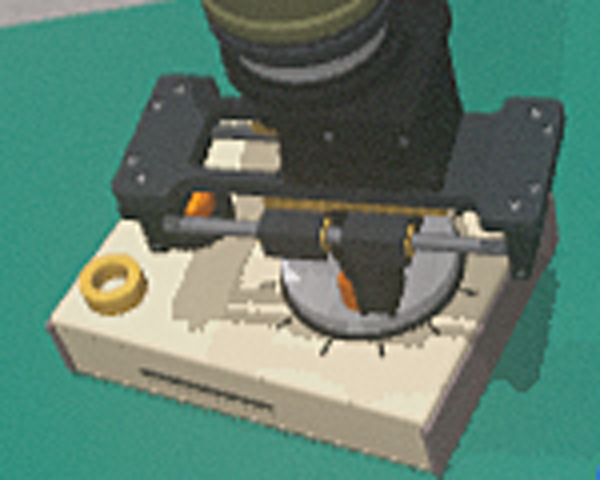

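The peg's left edge is at 214, which puts its centre near 217.6, or about 107°. It's balanced near the hump, so I'll advance a little.

Request:
{"op": "step_arm", "data": {
  "series": [
    {"ax":0,"ay":0,"az":-1,"x":0,"y":-0.0006,"z":0,"claw":0},
    {"ax":0,"ay":0,"az":-2,"x":0.0001,"y":-0.0013,"z":0,"claw":0},
    {"ax":0,"ay":0,"az":-2,"x":0.0001,"y":-0.0013,"z":0,"claw":0}
  ]
}}

```text
time_s: 13.2
tool_pos: [0.5895, -0.1842, 0.0836]
tool_rot: [180.0, -0.0, -21.1]
force: [0.1, 0.5, 0.6]
grip_width: 0.0009
```

```bash
python3 dial.py i
```

```text
(array([203.8, 190.5]), array([196, 189,  18,   4,  29], dtype=int32))
(array([226.8, 192.4]), array([215, 191,  25,   4,  32], dtype=int32))
(array([216. , 212.1]), array([214, 208,   5,   9,  22], dtype=int32))
0 [[238.2 195.3]] 30 [[236.7 202. ]] 60 [[231.  207.7]] 90 [[222.6 210.9]] 120 [[213.7 210.6]] 150 [[207.1 206.8]]
```

View pics/i_sc.png

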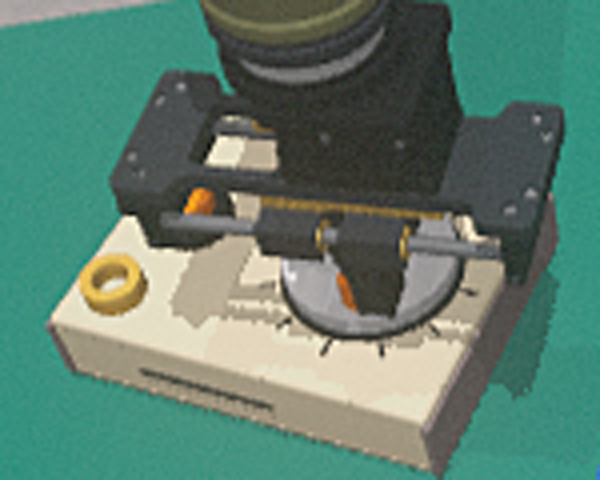

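Run:
```python
import cv2,numpy as np
o=[cv2.resize(cv2.imread(f"pics/{t}_s.png")[180:230,190:245],None,fx=7,fy=7,interpolation=cv2.INTER_NEAREST) for t in "ei"]
cv2.imwrite("pics/cmp.png",np.hstack(o))
```

```text
(no output)
```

View pics/cmp.png

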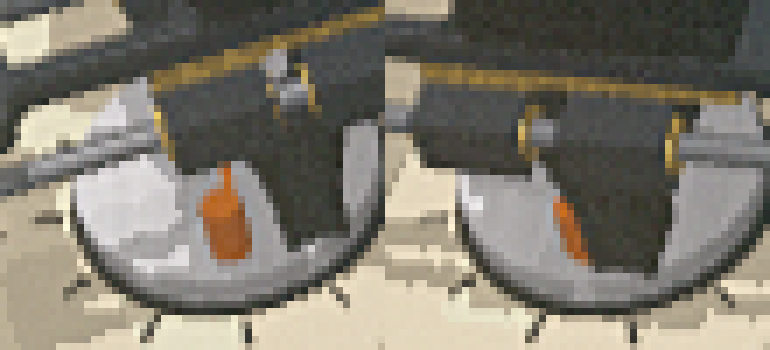

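Against the three-click picture (left edge 219), the edge has moved only 5 px of the expected 9. The dial is resting near the hump at about 106° and has not jumped yet. I'll keep advancing in small steps.

Request:
{"op": "step_arm", "data": {
  "series": [
    {"ax":0,"ay":0,"az":-1,"x":0,"y":-0.0006,"z":0,"claw":0},
    {"ax":0,"ay":0,"az":-2,"x":0,"y":-0.0013,"z":0,"claw":0},
    {"ax":0,"ay":0,"az":-2,"x":0,"y":-0.0013,"z":0,"claw":0}
  ]
}}

```text
time_s: 13.55
tool_pos: [0.5895, -0.1855, 0.0836]
tool_rot: [180.0, 0.0, -23.1]
force: [0.4, 0.2, -0.1]
grip_width: 0.0007
```

```bash
python3 dial.py j;  python3 - <<'E'
import cv2,numpy as np
o=[cv2.resize(cv2.imread(f"pics/{t}_s.png")[180:230,190:245],None,fx=7,fy=7,interpolation=cv2.INTER_NEAREST) for t in "ij"]
cv2.imwrite("pics/cmp2.png",np.hstack(o))
E
```

```text
(array([211.3, 191.3]), array([194, 189,  37,   6,  55], dtype=int32))
(array([235.4, 194.1]), array([232, 194,   7,   2,   8], dtype=int32))
(array([213.3, 211.4]), array([210, 207,   8,  10,  50], dtype=int32))
0 [[238.2 195.3]] 30 [[236.7 202. ]] 60 [[231.  207.7]] 90 [[222.6 210.9]] 120 [[213.7 210.6]] 150 [[207.1 206.8]]
```

View pics/cmp2.png

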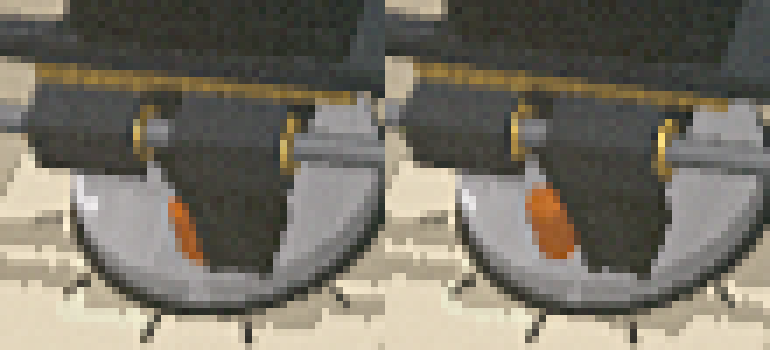

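It jumped: the full peg is visible at (213.3,211.4), and the four-click prediction is (213.7,210.6). I'll back off counter-clockwise, rise and check before pressing the button.

Request:
{"op": "step_arm", "data": {
  "series": [
    {"ax":0,"ay":0,"az":0,"x":0.002,"y":0.005,"z":0,"claw":0},
    {"ax":0,"ay":0,"az":0,"x":0.005,"y":0.011,"z":0,"claw":0},
    {"ax":0,"ay":0,"az":0,"x":0.005,"y":0.011,"z":0.01,"claw":0},
    {"ax":0,"ay":0,"az":0,"x":0.005,"y":0.011,"z":0.03,"claw":0},
    {"ax":0,"ay":0,"az":0,"x":0.005,"y":0.011,"z":0.06,"claw":0},
    {"ax":0,"ay":0,"az":0,"x":0.0,"y":0.006,"z":0.08,"claw":0},
    {"ax":0,"ay":0,"az":0,"x":-0.02,"y":-0.015,"z":0.09,"claw":0},
    {"ax":0,"ay":0,"az":0,"x":-0.04,"y":-0.035,"z":0.09,"claw":0},
    {"ax":0,"ay":0,"az":0,"x":-0.06,"y":-0.055,"z":0.09,"claw":0},
    {"ax":0,"ay":0,"az":0,"x":-0.08,"y":-0.075,"z":0.09,"claw":0},
    {"ax":0,"ay":0,"az":0,"x":-0.092,"y":-0.0915,"z":0.09,"claw":0},
    {"ax":0,"ay":0,"az":0,"x":-0.092,"y":-0.0915,"z":0.09,"claw":0}
  ]
}}

```text
time_s: 14.8
tool_pos: [0.4955, -0.2802, 0.1746]
tool_rot: [179.9, -0.0, -23.3]
force: [0.3, -0.3, -0.3]
grip_width: 0.0006
```

```bash
python3 look.py k wrist top; python3 dial.py k
```

```text
14.8 [ 35.   10.9  -9.3  99.    2.   70.2 -88.1] [ 0.4955 -0.2802  0.1746] [ 1.7987e+02 -4.0000e-02 -2.3330e+01] [ 0.31 -0.29 -0.3 ] 0.0006
(array([214.2, 210.3]), array([210, 202,  13,  15,  61], dtype=int32))
0 [[238.2 195.3]] 30 [[236.7 202. ]] 60 [[231.  207.7]] 90 [[222.6 210.9]] 120 [[213.7 210.6]] 150 [[207.1 206.8]]
```

View pics/k_wrist.png

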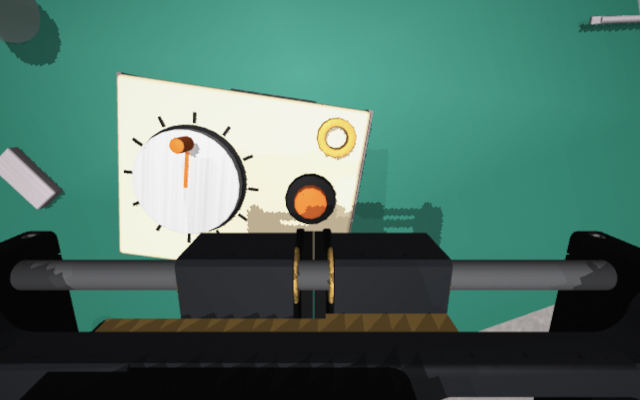

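View pics/k_sc.png

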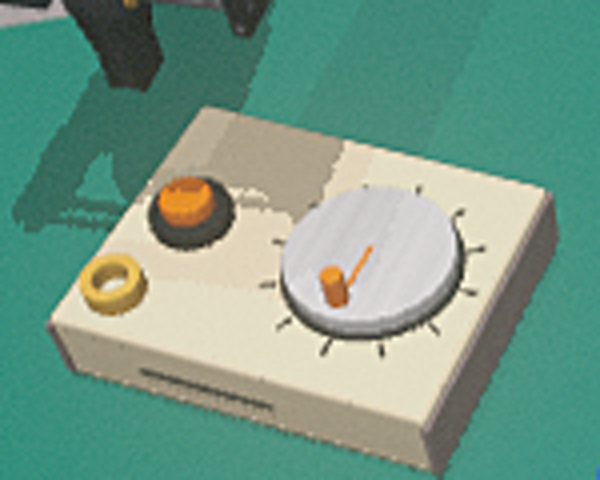

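Both views confirm four clicks: the orange line points along the box's x axis, with the peg at (214,210) in the scene view. The wrist view shows the button at (311,201), so I'll locate it from there.

Run:
```python
from h import *
Z=np.load("pics/k_wrist.npz");o=dict(tool_pos=Z["p"],tool_rot=Z["r"]);c=cam("wrist",o)
print([b for b in blobs(Z["I"],(4,130,70),(22,255,255),60) if b[0][1]<225])
print(back(c,(311,202),.077), status.get_obs()["tool_pos"])
```

```text
[(array([337.8, 137.7]), array([324, 125,  25,  26, 111], dtype=int32)), (array([348. , 145.2]), array([332, 126,  24,  31,  66], dtype=int32)), (array([182.1, 150.8]), array([170, 137,  23,  51, 405], dtype=int32)), (array([309.9, 201.7]), array([294, 185,  33,  35, 914], dtype=int32))]
[ 0.49482626 -0.27916753  0.077     ] [ 0.49859127 -0.27551474  0.17414672]
```

Request:
{"op": "step_arm", "data": {
  "series": [
    {"ax":0,"ay":0,"az":0,"x":-0.001,"y":-0.001,"z":-0.015,"claw":0},
    {"ax":0,"ay":0,"az":0,"x":-0.001,"y":-0.001,"z":-0.03,"claw":0},
    {"ax":0,"ay":0,"az":0,"x":-0.001,"y":-0.001,"z":-0.045,"claw":0},
    {"ax":0,"ay":0,"az":0,"x":-0.001,"y":-0.001,"z":-0.06,"claw":0},
    {"ax":0,"ay":0,"az":0,"x":-0.001,"y":-0.001,"z":-0.07,"claw":0},
    {"ax":0,"ay":0,"az":0,"x":-0.001,"y":-0.001,"z":-0.077,"claw":0},
    {"ax":0,"ay":0,"az":0,"x":-0.001,"y":-0.001,"z":-0.08,"claw":0},
    {"ax":0,"ay":0,"az":0,"x":-0.001,"y":-0.001,"z":-0.08,"claw":0},
    {"ax":0,"ay":0,"az":0,"x":-0.001,"y":-0.001,"z":-0.08,"claw":0}
  ]
}}

```text
time_s: 15.85
tool_pos: [0.497, -0.278, 0.0942]
tool_rot: [180.0, -0.1, -23.0]
force: [-0.6, 0.9, -0.3]
grip_width: 0.0005
```

```bash
python3 dial.py l; python3 look.py l wrist
```

```text
(array([214.2, 210.3]), array([210, 202,  13,  15,  61], dtype=int32))
0 [[238.2 195.3]] 30 [[236.7 202. ]] 60 [[231.  207.7]] 90 [[222.6 210.9]] 120 [[213.7 210.6]] 150 [[207.1 206.8]] 15.9 [ 34.8  15.1  -9.4 103.8   2.8  61.3 -88.7] [ 0.497  -0.2781  0.0943] [ 1.7999e+02 -8.0000e-02 -2.3030e+01] [-0.06  0.77  0.49] 0.0005
```

View pics/l_sc.png

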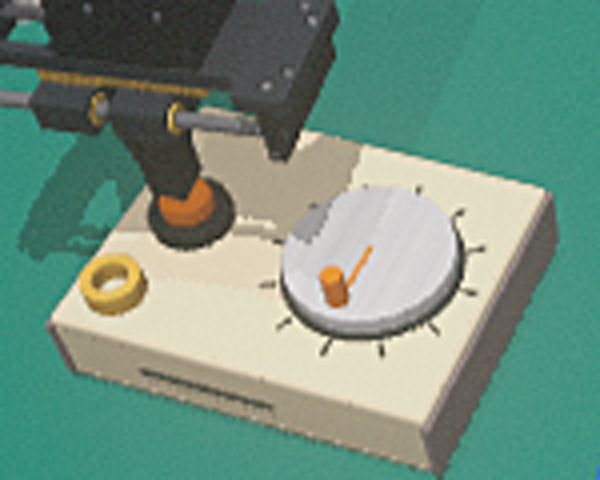

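View pics/l_wrist.png

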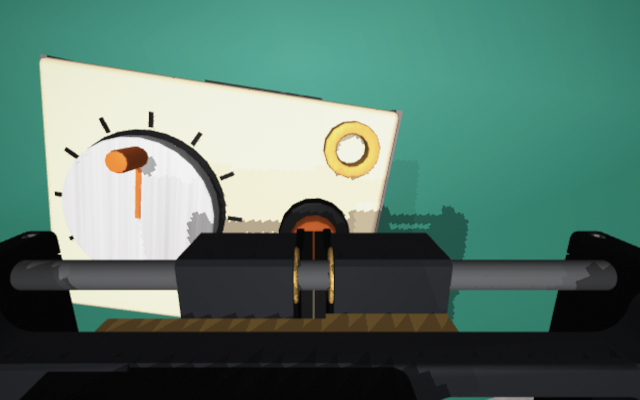

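The fingertip is over the button, centred on its housing at column 315 in the wrist view. I'll press down while watching the force.

Request:
{"op": "step_arm", "data": {
  "series": [
    {"ax":0,"ay":0,"az":0,"x":0,"y":0,"z":-0.003,"claw":0},
    {"ax":0,"ay":0,"az":0,"x":0,"y":0,"z":-0.006,"claw":0},
    {"ax":0,"ay":0,"az":0,"x":0,"y":0,"z":-0.009,"claw":0},
    {"ax":0,"ay":0,"az":0,"x":0,"y":0,"z":-0.011,"claw":0},
    {"ax":0,"ay":0,"az":0,"x":0,"y":0,"z":-0.012,"claw":0},
    {"ax":0,"ay":0,"az":0,"x":0,"y":0,"z":-0.012,"claw":0}
  ]
}}

```text
time_s: 16.55
tool_pos: [0.4966, -0.2778, 0.0818]
tool_rot: [180.0, 0.0, -23.0]
force: [-0.5, 0.4, 2.8]
grip_width: 0.0003
```

Request:
{"op": "step_arm", "data": {
  "series": [
    {"ax":0,"ay":0,"az":0,"x":0,"y":0,"z":-0.001,"claw":0},
    {"ax":0,"ay":0,"az":0,"x":0,"y":0,"z":-0.002,"claw":0},
    {"ax":0,"ay":0,"az":0,"x":0,"y":0,"z":-0.003,"claw":0},
    {"ax":0,"ay":0,"az":0,"x":0,"y":0,"z":-0.003,"claw":0}
  ]
}}

```text
time_s: 16.95
tool_pos: [0.4966, -0.2778, 0.0794]
tool_rot: [180.0, -0.0, -23.0]
force: [-2.6, 0.4, 8.1]
grip_width: 0.0008
```

Request:
{"op": "step_arm", "data": {
  "series": [
    {"ax":0,"ay":0,"az":0,"x":0,"y":0,"z":-0.001,"claw":0},
    {"ax":0,"ay":0,"az":0,"x":0,"y":0,"z":-0.001,"claw":0},
    {"ax":0,"ay":0,"az":0,"x":0,"y":0,"z":-0.001,"claw":0}
  ]
}}

```text
time_s: 17.25
tool_pos: [0.4966, -0.2779, 0.0793]
tool_rot: [180.0, -0.0, -23.0]
force: [-4.7, 2.3, 13.4]
grip_width: 0.0006
```

It bottomed at a tip height of 71.3 mm, which is the fully pressed height, with force climbing to 13 N against the stop. Releasing straight up.

Request:
{"op": "step_arm", "data": {
  "series": [
    {"ax":0,"ay":0,"az":0,"x":0,"y":0,"z":0.002,"claw":0},
    {"ax":0,"ay":0,"az":0,"x":0,"y":0,"z":0.005,"claw":0},
    {"ax":0,"ay":0,"az":0,"x":0,"y":0,"z":0.009,"claw":0},
    {"ax":0,"ay":0,"az":0,"x":0,"y":0,"z":0.015,"claw":0},
    {"ax":0,"ay":0,"az":0,"x":0,"y":0,"z":0.03,"claw":0},
    {"ax":0,"ay":0,"az":0,"x":0,"y":0,"z":0.055,"claw":0},
    {"ax":0,"ay":0,"az":0,"x":0,"y":0,"z":0.085,"claw":0},
    {"ax":0,"ay":0,"az":0,"x":-0.02,"y":-0.03,"z":0.11,"claw":0},
    {"ax":0,"ay":0,"az":0,"x":-0.05,"y":-0.065,"z":0.13,"claw":0},
    {"ax":0,"ay":0,"az":0,"x":-0.08,"y":-0.1,"z":0.14,"claw":0},
    {"ax":0,"ay":0,"az":0,"x":-0.1,"y":-0.13,"z":0.14,"claw":0},
    {"ax":0,"ay":0,"az":0,"x":-0.1,"y":-0.13,"z":0.14,"claw":0}
  ]
}}

```text
time_s: 18.45
tool_pos: [0.3915, -0.4138, 0.2191]
tool_rot: [179.8, -0.0, -23.6]
force: [-0.8, -0.7, 0.6]
grip_width: 0.0005
```

Request:
{"op": "step_arm", "data": {
  "series": [
    {"ax":0,"ay":0,"az":0,"x":0,"y":0,"z":0,"claw":0},
    {"ax":0,"ay":0,"az":0,"x":0,"y":0,"z":0,"claw":0},
    {"ax":0,"ay":0,"az":0,"x":0,"y":0,"z":0,"claw":0}
  ]
}}

```text
time_s: 18.75
tool_pos: [0.3978, -0.4062, 0.2176]
tool_rot: [-180.0, 0.0, -22.8]
force: [0.7, -0.3, 0.0]
grip_width: 0.0005
```

```bash
python3 dial.py m; python3 look.py m top
```

```text
(array([214.2, 210.3]), array([210, 202,  13,  15,  61], dtype=int32))
0 [[238.2 195.3]] 30 [[236.7 202. ]] 60 [[231.  207.7]] 90 [[222.6 210.9]] 120 [[213.7 210.6]] 150 [[207.1 206.8]] 18.8 [ 45.5   9.   -2.9  96.    0.4  75.  -70.3] [ 0.3977 -0.4064  0.2176] [-1.7998e+02  1.0000e-02 -2.2860e+01] [-0.26  0.71  0.46] 0.0005
```

View pics/m_s.png

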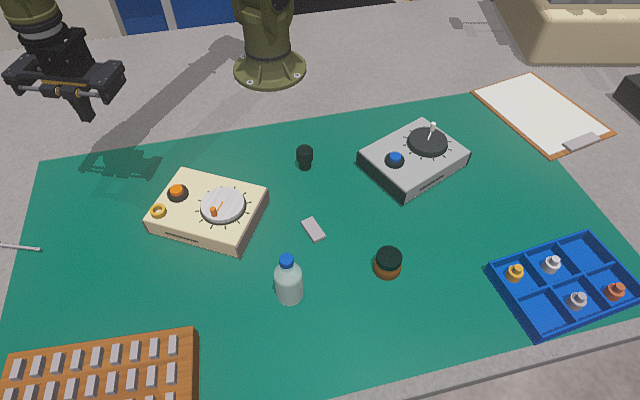

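View pics/m_top.png

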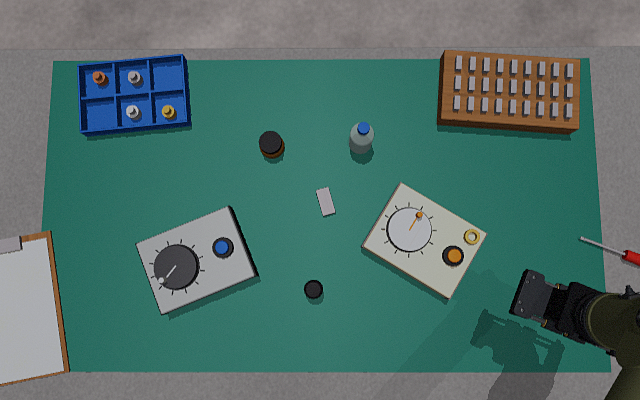

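The final pictures show the peg at (214,210) in the scene view and (419,215) in the top view, pointing along the box's x axis. The button is up, the box and everything else are where they started, and the arm is clear. Handing in.

```bash
python3 -c "
from cell import workorder; print(workorder.sign_off())"
```

```text
the job is handed in; nothing more can be done
None
```

I turned the silver dial four clicks clockwise by pushing its orange peg with the shut fingertips. I then pressed the orange button fully down, let it come up, and handed the job in at about 19 s.

- **Dial:** the last pictures put the peg at pixel (214.2, 210.3) in the scene view. Four clicks predicts (213.7, 210.6), and five would be (207.1, 206.8). The pushing force stayed at about 4 to 5 N. The fourth click paused at the half-way hump, so I nudged it over in small steps and checked by camera that it settled at four.
- **Button:** it was pressed only after the four clicks. The fingertip stopped at 71.3 mm above the table, where fully down is 71 mm, with up to about 13 N against the end stop. Afterwards the button looks raised in both fixed cameras.
- **Everything else:** by eye, both boxes, the ring and all the other things are where they started, and the arm is clear.
- **Disagreement:** the cameras differed by up to 4 to 5 mm on the box's position. I used a middle value, and first contact with the peg agreed with it.

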